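# Hold the dough sheeter's belt tensioner back

### The job

The dough sheeter's cover is off and a new drive belt is about to go on. Take the wing key from the tool block, seat it in the square socket of the tensioner's lock screw, turn the screw anticlockwise (seen from above) to its stop and leave the key standing in it; then, with the gripper on the upright post, push the sprung tensioner arm back past the click of its pawl, all the way to its stop, and finish while still holding it there. Leave everything else on the counter where it is.

Things in the scene. Friction and masses are not known exactly. Their poses are not given: they have to be found in the camera images.
- machine: drive base of a counter-top dough sheeter, fixed: white box 270 mm (its x) by 330 mm (its y), 70 mm high, with an aluminium deck on top; origin at the centre of its underside, z up, x away from the robot at yaw 0. Two low flanged pulleys on the deck's near side reach 97 mm above the counter.
- key_grip (a point): centre of the flat wing of the steel wing key, the only tool in the block with a flat wing: wing 40 mm wide (key's x), 16 mm thick (key's y), 46 mm tall; grasp it across the 16 mm. Below the wing a square shank 10 by 10 mm, sides parallel to the key's x and y, 42 mm long. Loose, 120 g; it stands upright in a hole of the block, with 32 mm of shank in the hole. Key's z up.
- key_tip (a point): lower end of the key's square shank, on its axis, 65 mm below the wing's centre; axes as the key's.
- holder: fixed dark wooden tool block 160 mm (x) by 70 mm (y), 45 mm high, origin at the centre of its underside; three 13.5 mm square holes, 32 mm deep, in a row along its x at -52, 0 and 52 mm. Which hole has the key varies.
- socket (a point): centre of the mouth of the square socket in the lock screw's head, 110 mm above the counter; the socket is 12.5 mm square, sides along this point's x and y, 18 mm deep, with a small chamfer; the head is a steel block 30 by 30 mm. The point turns with the screw. A square key fits in any quarter turn. The key, once seated, stands by itself when let go; it has some play (about 0.4 rad either way) in the socket before it drives the screw.
- lock_screw (a joint): angle of the captive lock screw, rad, growing anticlockwise from above, 0 to its stop at 1.5. It starts between 0.1 and 0.5, where its cam blocks the tail of the tensioner arm (the arm then moves only about 0.1 rad); from about 1.25 on the arm is free. It stays where it is left; turning takes about 0.1 N m.
- tensioner (a joint): angle of the tensioner arm about its upright pivot, rad, growing anticlockwise from above: 0 at rest, stop at 0.60. At 0 the arm points to the machine's -y from the pivot, and pushing it back carries the post towards the machine's +x. A spring presses it to 0: about 3 N at the post at the start, up to 12 N at the stop, some 4 N more while passing the pawl. The pawl clicks in behind the arm's pin at about 0.43; let go, the arm would fall back on to the pawl at about 0.45.
- pivot (a point): the tensioner arm's pivot axis, at the arm's height (82 mm above the counter); axes as the machine's. Fixed.
- post_mid (a point): middle of the graspable upper part of the upright round steel post on the tensioner arm: 18 mm across, its top 22 mm above this point (145 mm above the counter) and its foot 36 mm below; 120 mm from the pivot. It turns with the arm.
- pawl (a joint): the pawl slider beyond the arm's end, m: 0 when it is home, about 0.007 while the arm's pin pushes it aside, back near 0 after the click.
- awl: loose tool with a plain round wooden handle 24 mm across (46 mm tall, no wings) standing in the tool block; a bystander; origin at the centre of its underside.
- punch: loose tool with a mushroom-shaped wooden knob 32 mm across standing in the tool block; a bystander; origin at the centre of its underside.
- tin: small closed round tin, 48 mm across, 26 mm high, standing on the machine's deck; a bystander; origin at the centre of its underside.
- apple_a: dark red apple about 72 mm across and 60 mm high, behind the tool block; a bystander; origin at the centre of its underside.
- apple_b: second dark red apple, near right; a bystander; origin at the centre of its underside.
- mug: white mug, 80 mm across, 88 mm high, far left; a bystander; origin at the centre of its underside.
- bowl: steel mixing bowl, 220 mm across, 85 mm high, on the right; a bystander; origin at the centre of its underside.
Mind the look-alikes: they are no part of the job. Leave any blue or red look-alike of the part that bears key_grip alone.

How it is judged:
By the outcome, as a careful person would: the job done as asked, in the order asked, and still so for the second after the job is handed in, while the arm keeps its last pose, push and grip.
It also fails if it takes over 51 s, if anything falls off the work surface, if the arm or the gripper's body presses on something with over 40 N, if the wrist force passes 120 N, or if a joint passes its speed limit or range.

### The arm

A 6-joint arm with a two-finger parallel gripper is mounted at the origin on the work surface. World frame = base frame: x ahead of the robot, y to its left, z up, the work surface at z = 0. Lengths are in m, angles in degrees, forces in N, time in s.
With the tool pointing down it reaches from about 0.4 to 0.825 m from the base axis. Payload 7 kg.
Tool frame: the origin (TCP) lies midway between the tips of the shut fingers; the grasp point (between the pads) lies 19 mm behind it; z points along the fingers, y is the direction in which the jaws open and shut (so a half turn about z gives the same grasp; the last joint's range is limited). The gripper opens to 88 mm and grips with 3 to 60 N. Pads are 19 mm wide; open, the fingers measure 130 mm over their backs; the gripper's body (78 mm by 193 mm) begins 47 mm behind the grasp point.
Start: joints at [-46.805, 20.546, 0.682, 0, -70.136, -16.507], TCP at [0.303, -0.603, 0.227] pointing down, gripper open.
Joint ranges: [-176.03, 176.03], [-82.01, 121.73], [-58.28, 71.71], [-173.87, 95.51], [-174.79, -0.11], [-173.66, 173.66]. Speed limits (degrees/s): [136.94, 136.94, 172.46, 180, 180, 180].

### API

Orientations are given as [roll, pitch, yaw] about the fixed x, y, z axes, in that order (R = Rz(yaw) Ry(pitch) Rx(roll)).
In Python, from plant import get_state, capture, close_job gives the robot as it stands.
- The arm moves only by the tool apply_moves, never from a script. Its argument "commands" is a list of rows, each an object with "grip": the opening, from 0 (shut) to 1 (fully open); "dp": the shift along the tool's x, y, z in mm, a list of three; "yaw": the turn about the tool's z in rad. A call has 1 to 12 rows; each row is the pose to reach, as a shift and turn from the pose commanded when the call began, along the tool's axes at that moment; what a row does not reach only later rows make up. A row lasts 1/8 s, in which the tool goes at most 62.5 mm and 10.7 degrees, less where a joint would pass 70% of its speed; a pose out of reach is approached as far as the arm can. A call with a gripper value outside its range is refused whole. The fingers move at their own pace and stop on an object; "newtons" is the grip in N (left out, the last holds). Time passes only in rows, so rows that repeat a pose let the fingers close. It gives the time, the measured TCP pose, the force and the opening at its end, in the units of the state.
- get_state(): the state, without advancing time (a new reading comes with each control period).
- capture(name): name is "side" or "top" or "wrist"; returns a dict with "color" (400x640x3 uint8, red, green, blue), "camera_matrix" (3x3 intrinsics, pixels), "k1" (the pictures are not rectified: a ray, as slopes to the right and down, at radius r is drawn at 1 + k1 r^2 times it, then the intrinsics apply), "xyz" and "rotation" of the camera in the world; the wrist camera has in their place "T_tool_cam" (4x4, takes a point from camera to tool coordinates, whose origin is the TCP and whose axes are the flange's). Camera axes: x right, y up, looking along -z (the intrinsics and any distortion apply to the point x, -y, -z); pixel columns grow to the right and rows downward; lengths in m; the calibration is good to about 2 mm. A picture is of the moment at which its call begins: read the wrist's pose just before it. There is no depth.
- close_job(): hands the job in, once; it reports no verdict.
The state is a dict: "time_s": time; "joints": joint angles; "qd": joint speeds; "joint_torque": joint torques, N m; "tcp_pos": TCP position; "eef_rot": TCP orientation; "contact_force": force on the tool from outside, world axes, zero at the start; "moment": the same for the moment, N m; "gripper_width": finger opening in m.
Only numpy, scipy, OpenCV 4.12 (cv2) and the standard library are available. Lean on these libraries where they do the work, as an engineer would, in place of code of your own. Each camera call takes 0.05 s, during which the arm holds its last target.

## Working session

There is one attempt and no reset: what is moved stays moved. The work goes in short steps, Python scripts to look and compute and a tool call to move; the robot and the scene stay as the last step left them, time stands still between calls to the robot, and variables do not carry over. Pictures are saved under pics/ and viewed, and the job is handed in when it is done.

Besides the shell and the picture viewer there is one more tool, called after "Emit:" as name(argument=value, ...) on one line, values as JSON. apply_moves: Moves the arm, as the interface text tells. Its arguments: {"type":"object","properties":{"commands":{"type":"array","items":{"type":"object","properties":{"grip":{"type":"number"},"dp":{"type":"array","items":{"type":"number"}},"yaw":{"type":"number"}}}},"newtons":{"type":"number"}},"required":["commands"]}

```bash
mkdir -p pics; ls; python3 - <<'E'
from plant import get_state,capture
import cv2,json
s=get_state();print(s)
for n in("side","top","wrist"):
    c=capture(n);cv2.imwrite(f"pics/{n}0.png",c["color"][:,:,::-1])
    print(n,{k:(v.tolist() if hasattr(v,'tolist') else v) for k,v in c.items() if k!="color"})
E
```

```text
pics
{'time_s': 0.0, 'joints': array([-4.68052276e+01,  2.05907414e+01,  6.33054409e-01, -2.11171963e-02,
       -7.01358116e+01, -1.65065589e+01]), 'qd': array([-0.09041489, -0.03814346, -0.03633086,  0.06248683, -0.03557314,
        0.02803461]), 'joint_torque': array([-1.86363519e-03, -5.82711160e+01,  2.93043995e+01,  6.99663609e+00,
        7.02067206e-03, -1.62235733e-04]), 'tcp_pos': array([ 0.30291714, -0.60265398,  0.22562192]), 'eef_rot': array([ 1.79904714e+02, -7.53465580e-03, -1.53318972e+02]), 'contact_force': array([-0.11288885,  0.9081865 ,  0.87251221]), 'moment': array([ 0.03665964, -0.00353877, -0.03897902]), 'gripper_width': 0.08770609962912902}
side {'camera_matrix': [[511.8442743455275, 0.0, 318.418212309317], [0.0, 511.8442743455275, 197.3270680869837], [0.0, 0.0, 1.0]], 'k1': -0.13506267192285223, 'xyz': [0.2821159372411063, 1.0412845649222569, 1.0343463204663217], 'rotation': [50.66870752814767, -0.7794505689433877, -167.8175007719389]}
top {'camera_matrix': [[455.6859618002718, 0.0, 317.6061161512399], [0.0, 455.6859618002718, 193.76612828869173], [0.0, 0.0, 1.0]], 'k1': -0.08317004173344199, 'xyz': [0.29314713497143663, -0.07479923401107706, 1.3336665539974866], 'rotation': [11.473785394355904, -0.2835222157512252, -86.64654532190255]}
wrist {'camera_matrix': [[282.38152839903415, 0.0, 316.625077746778], [0.0, 282.38152839903415, 197.7421859799508], [0.0, 0.0, 1.0]], 'k1': -0.046161980307982874, 'T_tool_cam': [[0.0007814888602696373, 0.9534501048485347, 0.30154980822325306, 0.0811522296680816], [0.9999996811876263, -0.0006956531536297461, -0.00039203486664822577, 0.0003678245112154199], [-0.00016401160964315723, 0.30155001845632373, -0.9534503445220327, -0.15839175566305802], [0.0, 0.0, 0.0, 1.0]]}
```

View pics/side0.png

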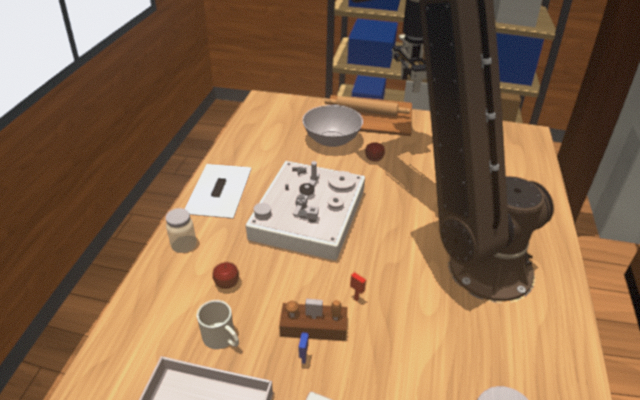

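View pics/top0.png

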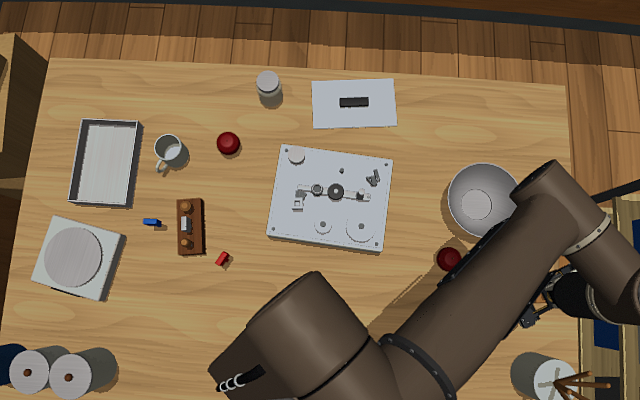

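View pics/wrist0.png

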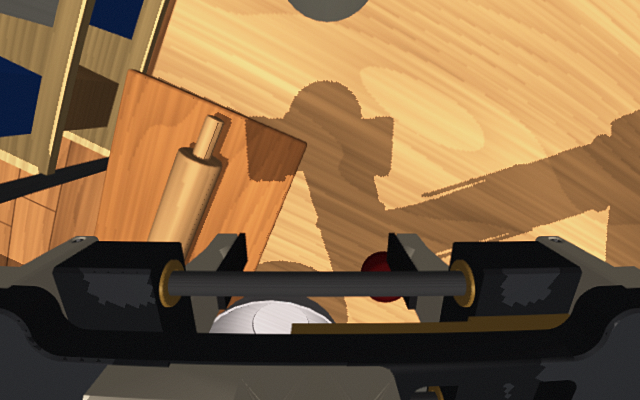

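The top view shows the tool block at (190,226), the grey wing key in its middle hole at (185,223), and the machine at (330,197) with the black pivot or screw at about (336,191). I'll zoom in on these.

```bash
cat > h.py <<'E'
import numpy as np,cv2
from scipy.spatial.transform import Rotation as R
from plant import get_state,capture
def pose(c,s=None):
    if "T_tool_cam" in c:
        T=np.eye(4);T[:3,:3]=R.from_euler('xyz',s["eef_rot"],degrees=True).as_matrix();T[:3,3]=s["tcp_pos"]
        T=T@np.array(c["T_tool_cam"]);return T[:3,:3],T[:3,3]
    return R.from_euler('xyz',c["rotation"],degrees=True).as_matrix(),np.array(c["xyz"])
def dist(c): return np.array([c["k1"],0,0,0,0.])
def ray(c,uv,s=None):
    Rm,o=pose(c,s)
    p=cv2.undistortPoints(np.array([[uv]],float),np.array(c["camera_matrix"]),dist(c))[0,0]
    return o,Rm@np.array([p[0],-p[1],-1])
def onz(c,uv,z,s=None):
    o,d=ray(c,uv,s);return o+d*(z-o[2])/d[2]
def proj(c,P,s=None):
    Rm,o=pose(c,s);q=Rm.T@(np.array(P,float)-o);q=q*[1,-1,-1]
    return cv2.projectPoints(q.reshape(1,1,3),np.zeros(3),np.zeros(3),np.array(c["camera_matrix"]),dist(c))[0][0,0]
def tri(rs):
    A=np.zeros((3,3));b=np.zeros(3);
    for o,d in rs:
        d=d/np.linalg.norm(d);M=np.eye(3)-np.outer(d,d);A+=M;b+=M@o
    x=np.linalg.solve(A,b);return x,[np.linalg.norm((np.eye(3)-np.outer(d,d)/(d@d))@(x-o)) for o,d in rs]
def crop(c,name,x0,y0,w,h,k):
    im=c["color"][y0:y0+h,x0:x0+w,::-1];im=cv2.resize(im,None,fx=k,fy=k,interpolation=cv2.INTER_CUBIC)
    cv2.imwrite(f"pics/{name}.png",im)
E
python3 - <<'E'
from h import *
t=capture("top");s=capture("side")
crop(t,"t1",260,135,140,120,5.5);crop(t,"t2",135,190,110,85,7)
crop(s,"s1",240,150,140,110,5.5);crop(s,"s2",270,260,110,100,6)
E
```

```text
(no output)
```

View pics/t1.png

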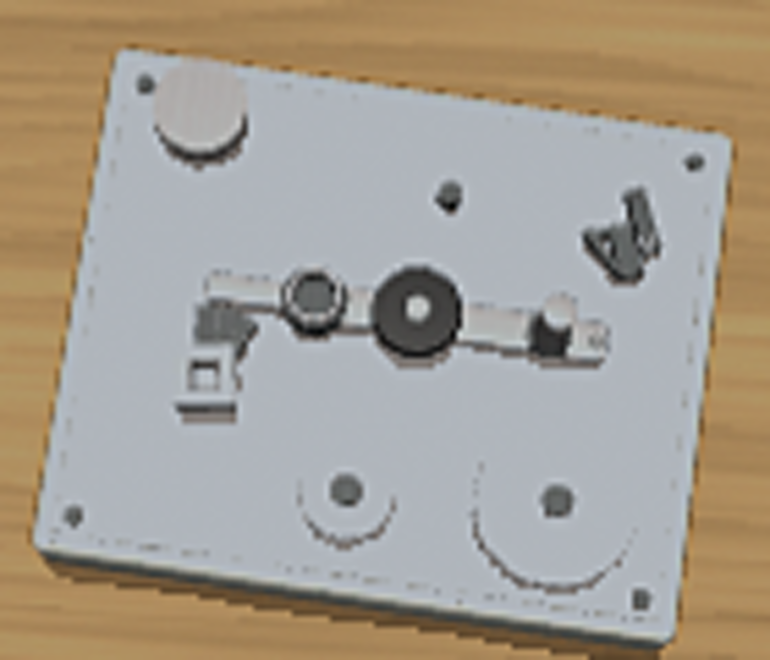

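View pics/t2.png

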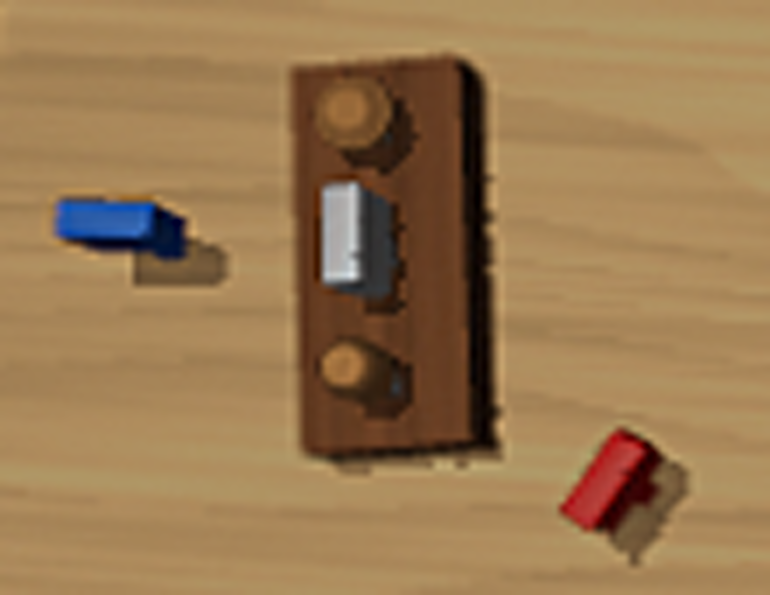

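View pics/s1.png

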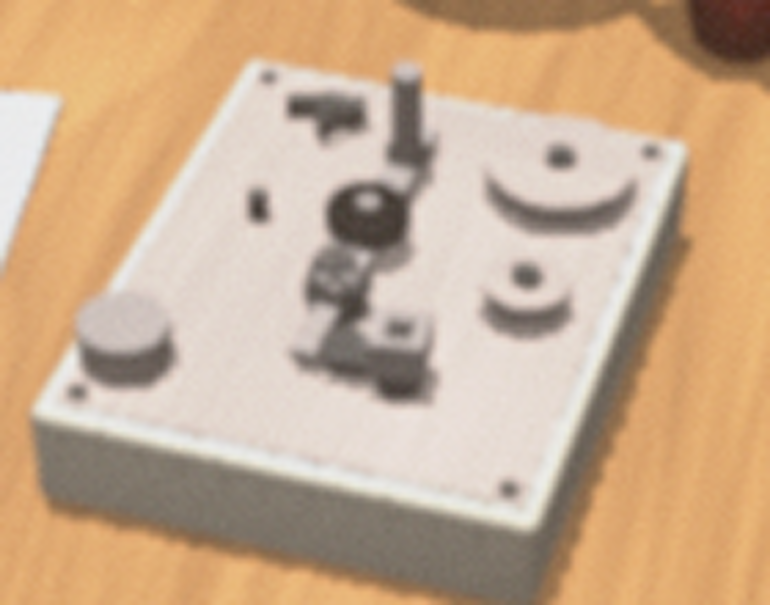

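View pics/s2.png

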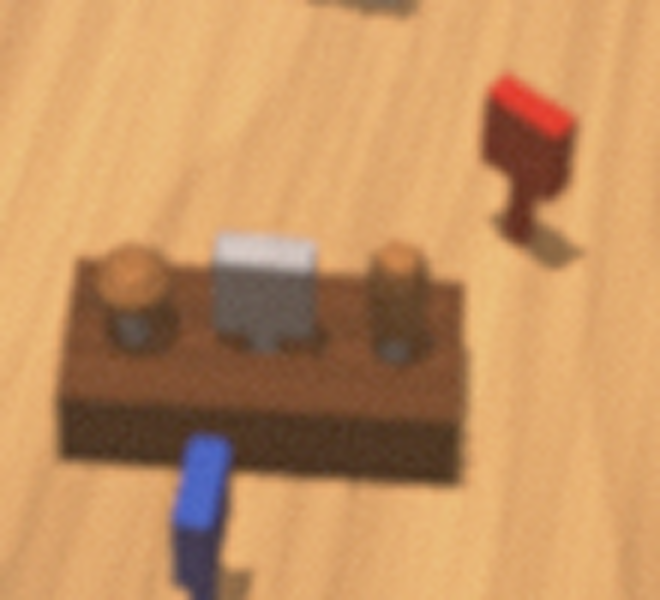

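```bash
python3 - <<'E'
from h import *
t=capture("top");s=capture("side");np.set_printoptions(precision=4,suppress=True)
T=lambda x,y,k,x0,y0:((x+.5)/k-.5+x0,(y+.5)/k-.5+y0)
pt=T(342,232,7,135,190);ps=T(266,250,6,270,260)
print("keytop",onz(t,pt,.101),onz(s,ps,.101),tri([ray(t,pt),ray(s,ps)]))
# block corners (top) at z .045
for p in[(293,68),(460,58),(472,442),(303,455)]:print("blk",onz(t,T(*p,7,135,190),.045))
for a in[(340,183),(345,286)]: print("wing long",onz(t,T(*a,7,135,190),.101))
pt=T(204,374,5.5,260,135);ps=T(400,328,5.5,240,150)
print("socket",onz(t,pt,.11),onz(s,ps,.11),tri([ray(t,pt),ray(s,ps)]))
pt=T(557,307,5.5,260,135);ps=T(407,70,5.5,240,150)
print("posttop",onz(t,pt,.145),onz(s,ps,.145),tri([ray(t,pt),ray(s,ps)]))
pt=T(315,292,5.5,260,135)
print("pivot",onz(t,pt,.095))
for p in[(118,52),(733,137),(670,640),(38,548)]:print("mach",onz(t,T(*p,5.5,260,135),.07))
for p in[(252,62),(685,147),(530,527),(38,415)]:print("mach side",onz(s,T(*p,5.5,240,150),.07))
print("tin",onz(t,T(200,107,5.5,260,135),.096))
E
```

```text
keytop [0.4405 0.2963 0.101 ] [0.4401 0.2987 0.101 ] (array([0.4406, 0.2969, 0.0988]), [np.float64(0.00015678421465200164), np.float64(0.00015678421465191536)])
blk [0.514  0.3415 0.045 ]
blk [0.5224 0.2722 0.045 ]
blk [0.3654 0.2504 0.045 ]
blk [0.3557 0.3189 0.045 ]
wing long [0.4598 0.2993 0.101 ]
wing long [0.4195 0.2927 0.101 ]
socket [ 0.5135 -0.0107  0.11  ] [ 0.5134 -0.0095  0.11  ] (array([ 0.5137, -0.0107,  0.1089]), [np.float64(3.0330667200100797e-05), np.float64(3.0330667200063674e-05)])
posttop [ 0.5503 -0.1813  0.145 ] [ 0.5483 -0.1806  0.145 ] (array([ 0.5494, -0.1814,  0.1446]), [np.float64(0.0009749124459977454), np.float64(0.0009749124459977367)])
pivot [ 0.5616 -0.0631  0.095 ]
mach [0.69   0.0483 0.07  ]
mach [ 0.6632 -0.2768  0.07  ]
mach [ 0.3988 -0.2519  0.07  ]
mach [0.4264 0.0692 0.07  ]
mach side [ 0.6619 -0.2706  0.07  ]
mach side [ 0.3998 -0.2464  0.07  ]
mach side [0.4292 0.0755 0.07  ]
mach side [0.6873 0.0528 0.07  ]
tin [0.6549 0.0015 0.096 ]
```

Emit:
apply_moves(commands=[{"dp":[-411,378,-25],"yaw":0.318,"grip":1},{"dp":[-411,378,-25],"yaw":0.318,"grip":1},{"dp":[-411,378,-25],"yaw":0.318,"grip":1},{"dp":[-411,378,-25],"yaw":0.318,"grip":1},{"dp":[-411,378,-25],"yaw":0.318,"grip":1},{"dp":[-411,378,-25],"yaw":0.318,"grip":1},{"dp":[-411,378,-25],"yaw":0.318,"grip":1},{"dp":[-411,378,-25],"yaw":0.318,"grip":1},{"dp":[-411,378,-25],"yaw":0.318,"grip":1},{"dp":[-411,378,-25],"yaw":0.318,"grip":1},{"dp":[-411,378,-25],"yaw":0.318,"grip":1},{"dp":[-411,378,-25],"yaw":0.318,"grip":1}])

```text
time_s: 1.85
tcp_pos: [0.5001, -0.0817, 0.2515]
eef_rot: [-180.0, -0.0, -171.6]
contact_force: [0.5, -0.3, -0.2]
gripper_width: 0.0875
```

```bash
python3 - <<'E'
from h import *
s=get_state();print(s);c=capture("wrist");cv2.imwrite("pics/w1.png",c["color"][:,:,::-1]);np.save("w1.npy",c["color"])
for n,P in dict(sock=(.5135,-.0105,.11),post=(.5494,-.181,.145),pivot=(.5616,-.0631,.09)).items():print(n,proj(c,P,s))
E
```

```text
{'time_s': 1.85, 'joints': array([ 1.29642165e+01,  3.59120466e+00, -1.78731568e+01,  1.43336141e-03,
       -6.85445952e+01, -9.45694049e+01]), 'qd': array([-0.48403295, -0.01803315,  0.02685925, -0.02470086,  0.09703759,
       -0.13376786]), 'joint_torque': array([ 5.60839456e-01, -3.39497745e+01,  2.89888787e+01,  6.86674476e+00,
       -7.24515505e-02,  5.90138501e-03]), 'tcp_pos': array([ 0.50014683, -0.08168679,  0.2515405 ]), 'eef_rot': array([-1.79997957e+02, -8.82201187e-03, -1.71604664e+02]), 'contact_force': array([ 0.47411646, -0.3139716 , -0.15652066]), 'moment': array([-0.01618335,  0.01554596, -0.0039501 ]), 'gripper_width': 0.08750848120423045}
sock [376.70690035 206.32219992]
post [212.99990306 227.23861159]
pivot [323.61245539 231.44978458]
```

View pics/w1.png

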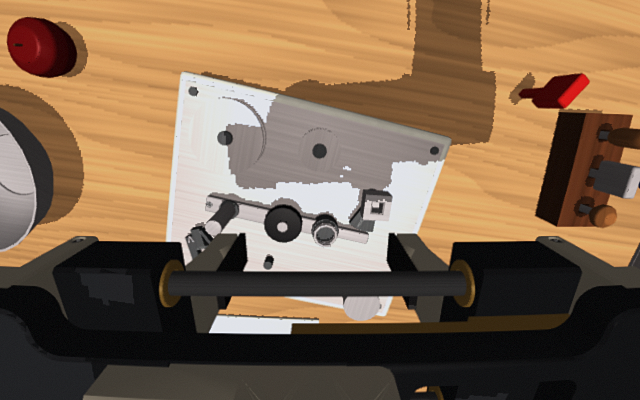

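```bash
python3 - <<'E'
from h import *
im=np.load("w1.npy");c=dict(color=im)
crop(c,"w1a",330,170,80,80,7);crop(c,"w1b",180,170,120,100,6)
E
```

```text
(no output)
```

View pics/w1a.png

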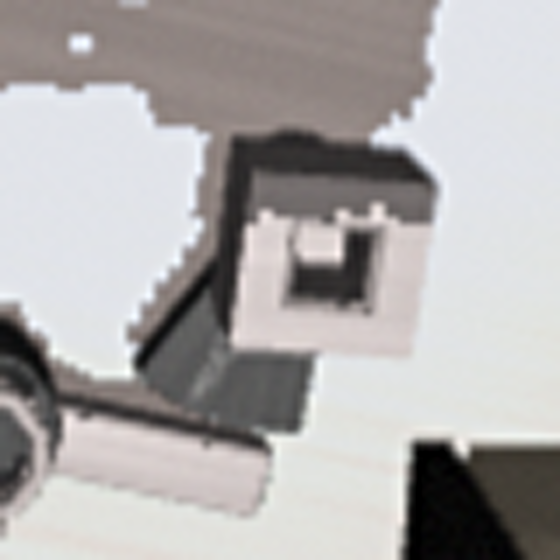

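View pics/w1b.png

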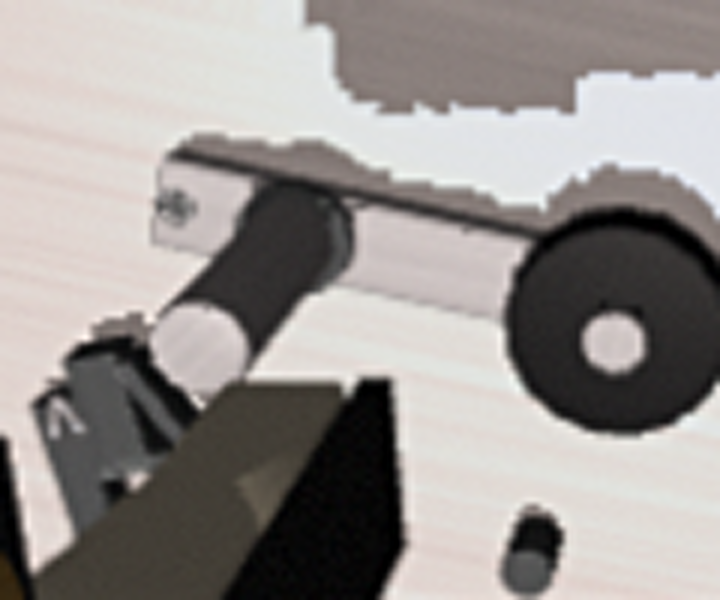

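```bash
python3 - <<'E'
from h import *
np.set_printoptions(precision=4,suppress=True)
s=get_state();c=capture("wrist")
T=lambda x,y,k,x0,y0:((x+.5)/k-.5+x0,(y+.5)/k-.5+y0)
q=[onz(c,T(x,y,7,330,170),.11,s) for x,y in[(255,170),(437,187),(412,357),(230,348)]]
print(np.array(q),np.mean(q,0))
for i in range(4):
    d=q[(i+1)%4]-q[i];print(np.linalg.norm(d),np.degrees(np.arctan2(d[1],d[0])))
print("mouth",[onz(c,T(x,y,7,330,170),.11,s) for x,y in[(284,303),(373,310)]])
print("post",onz(c,T(200,350,6,180,170),.145,s))
print("roller",onz(c,T(615,342,6,180,170),.1,s))
t=capture("top");
print("post",tri([ray(c,T(200,350,6,180,170),s),ray(t,T(557,307,5.5,260,135))]))
print("sock",tri([ray(c,T(333,265,7,330,170),s),ray(t,T(204,374,5.5,260,135))]))
# key seen
crop(c,"w1k",560,130,80,100,7)
E
```

```text
[[ 0.5009 -0.0255  0.11  ]
 [ 0.4994  0.0038  0.11  ]
 [ 0.5285  0.0064  0.11  ]
 [ 0.5313 -0.0235  0.11  ]] [ 0.515  -0.0097  0.11  ]
0.029403193420374105 92.90732815511514
0.029221258614017993 4.997117203376943
0.030046554705812682 -84.7041621200784
0.030457322189157195 -176.24928090005312
mouth [array([ 0.5223, -0.0164,  0.11  ]), array([ 0.5214, -0.0018,  0.11  ])]
post [ 0.5501 -0.1812  0.145 ]
roller [ 0.5582 -0.1141  0.1   ]
post (array([ 0.5504, -0.1814,  0.1444]), [np.float64(4.261871730565284e-05), np.float64(4.261871730572918e-05)])
sock (array([ 0.5128, -0.0112,  0.1152]), [np.float64(0.0002967064739966775), np.float64(0.0002967064739966547)])
```

View pics/w1k.png

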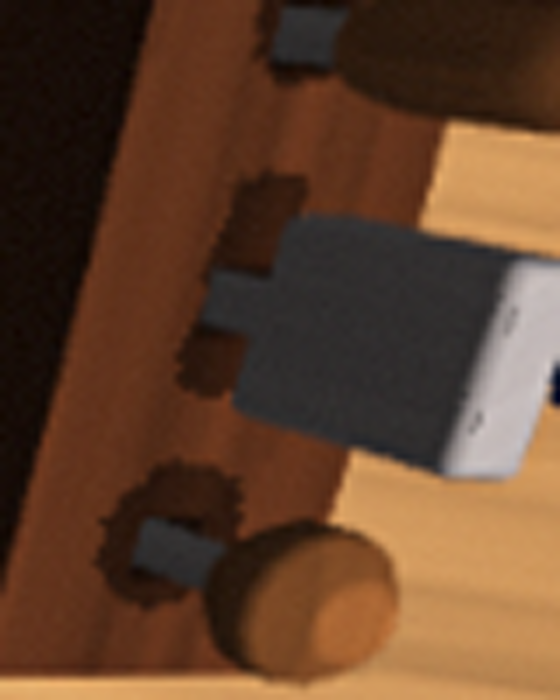

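Emit:
apply_moves(commands=[{"dp":[4,383,50],"yaw":0,"grip":1},{"dp":[4,383,50],"yaw":0,"grip":1},{"dp":[4,383,50],"yaw":0,"grip":1},{"dp":[4,383,50],"yaw":0,"grip":1},{"dp":[4,383,50],"yaw":0,"grip":1},{"dp":[4,383,50],"yaw":0,"grip":1},{"dp":[4,383,50],"yaw":0,"grip":1},{"dp":[4,383,50],"yaw":0,"grip":0.7},{"dp":[4,383,50],"yaw":0,"grip":0.7}])

```text
time_s: 3.12
tcp_pos: [0.4406, 0.2962, 0.2018]
eef_rot: [-180.0, 0.0, -171.6]
contact_force: [0.3, -0.5, -0.1]
gripper_width: 0.0733
```

```bash
python3 - <<'E'
from h import *
s=get_state();c=capture("wrist");np.save("w2.npy",c["color"])
print(s["tcp_pos"],s["eef_rot"],s["gripper_width"])
p=proj(c,(.4405,.2965,.101),s);print(p)
crop(c,"w2",200,120,240,180,3.3)
E
```

```text
[0.44055589 0.29618468 0.20175714] [-1.79998040e+02  1.48291736e-03 -1.71607292e+02] 0.07325707473341364
[316.20780636 197.09978624]
```

View pics/w2.png

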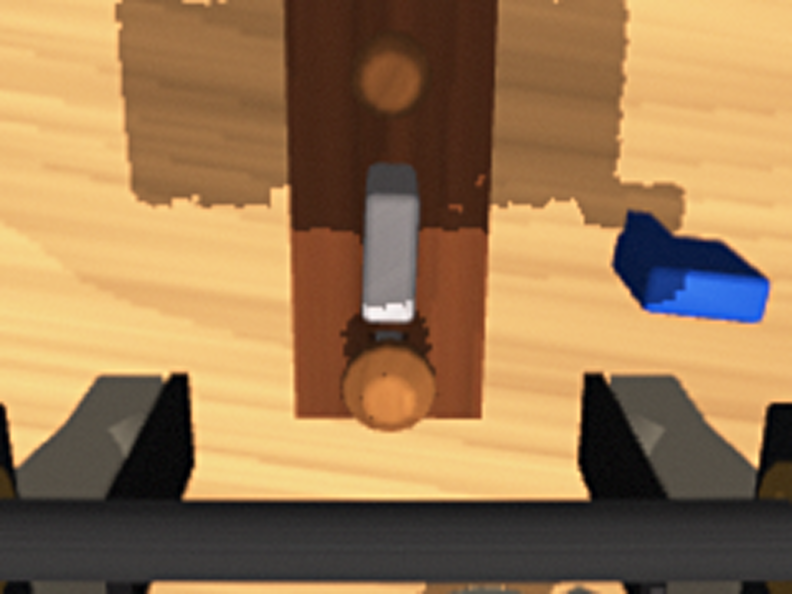

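```bash
python3 - <<'E'
from h import *
np.set_printoptions(precision=4,suppress=True)
s=get_state();c=capture("wrist")
T=lambda x,y,k,x0,y0:((x+.5)/k-.5+x0,(y+.5)/k-.5+y0)
q=[onz(c,T(x,y,3.3,200,120),.101,s) for x,y in[(368,192),(417,192),(413,320),(363,320)]]
print(np.array(q),np.mean(q,0))
for i in range(4):
    d=q[(i+1)%4]-q[i];print(np.linalg.norm(d),np.degrees(np.arctan2(d[1],d[0])))
b=[onz(c,T(x,y,3.3,200,120),.045,s) for x,y in[(286,5),(298,417),(482,417),(497,5)]]
for i in range(4):
    d=b[(i+1)%4]-b[i];print(np.linalg.norm(d),np.degrees(np.arctan2(d[1],d[0])))
E
```

```text
[[0.4225 0.289  0.101 ]
 [0.4205 0.3028 0.101 ]
 [0.4593 0.3078 0.101 ]
 [0.4615 0.293  0.101 ]] [0.441  0.2981 0.101 ]
0.013990501520523514 98.41329526726014
0.03916986793248113 7.244954634527687
0.014909696329857827 -81.59317987777756
0.03919770112387156 -174.0985379995577
0.14972868677532886 8.310132290657227
0.0691581186115614 98.40083669058627
0.14975545621156672 -171.71029824482758
0.06921156586480737 -81.5770805155316
```

Emit:
apply_moves(commands=[{"dp":[-0.5,1.3,60],"yaw":0,"grip":0.6},{"dp":[-0.5,1.3,110],"yaw":0,"grip":0.6},{"dp":[-0.5,1.3,140],"yaw":0,"grip":0.6},{"dp":[-0.5,1.3,140],"yaw":0,"grip":0.6},{"dp":[-0.5,1.3,140],"yaw":0,"grip":0.1},{"dp":[-0.5,1.3,140],"yaw":0,"grip":0.1},{"dp":[-0.5,1.3,140],"yaw":0,"grip":0.1},{"dp":[-0.5,1.3,140],"yaw":0,"grip":0.1},{"dp":[-0.5,1.3,140],"yaw":0,"grip":0.1},{"dp":[-0.5,1.3,140],"yaw":0,"grip":0.1}], newtons=40)

```text
time_s: 4.47
tcp_pos: [0.4407, 0.2992, 0.0621]
eef_rot: [180.0, 0.0, -171.5]
contact_force: [-2.2, -1.1, 6.2]
gripper_width: 0.0158
```

```bash
python3 - <<'E'
from h import *
s=get_state();print(s)
E
```

```text
{'time_s': 4.475, 'joints': array([ 5.52819997e+01,  1.69409926e+01, -2.91875816e+01,  1.13195669e-02,
       -4.38321897e+01, -1.36801822e+02]), 'qd': array([-0.05894527, -0.03408919, -0.06173076,  0.06563182, -0.08897903,
        0.05614865]), 'joint_torque': array([-3.79893221e-01, -4.27968335e+01,  2.04106432e+01,  4.77627754e+00,
        3.75534268e-01,  2.01996663e-03]), 'tcp_pos': array([0.44068673, 0.29915032, 0.06207136]), 'eef_rot': array([ 1.79976768e+02,  3.25765255e-02, -1.71511666e+02]), 'contact_force': array([-2.22008245, -1.07237058,  6.15669154]), 'moment': array([-0.10806677,  0.68903434,  0.03618536]), 'gripper_width': 0.015778523635120407}
```

Emit:
apply_moves(commands=[{"dp":[0,0,-10],"yaw":0,"grip":0.1},{"dp":[0,0,-30],"yaw":0,"grip":0.1},{"dp":[0,0,-60],"yaw":0,"grip":0.1},{"dp":[0,0,-110],"yaw":0,"grip":0.1},{"dp":[0,0,-160],"yaw":0,"grip":0.1},{"dp":[0,0,-160],"yaw":0,"grip":0.1},{"dp":[0,0,-160],"yaw":0,"grip":0.1}])

```text
time_s: 5.35
tcp_pos: [0.44, 0.2985, 0.2213]
eef_rot: [180.0, -0.0, -171.5]
contact_force: [0.5, 0.2, -2.4]
gripper_width: 0.0157
```

```bash
python3 - <<'E'
from h import *
s=get_state();c=capture("wrist")
print(s["tcp_pos"],s["eef_rot"],s["gripper_width"],s["contact_force"],s["moment"])
cv2.imwrite("pics/w3.png",c["color"][:,:,::-1])
d=capture("side");crop(d,"s3",200,130,240,220,2.7)
E
```

```text
[0.44000698 0.29848932 0.22133202] [ 1.79986102e+02 -3.48707824e-02 -1.71549607e+02] 0.015735897431376652 [ 0.5182974   0.18223166 -2.3782768 ] [-0.04854253  0.07010894  0.02268357]
```

View pics/w3.png

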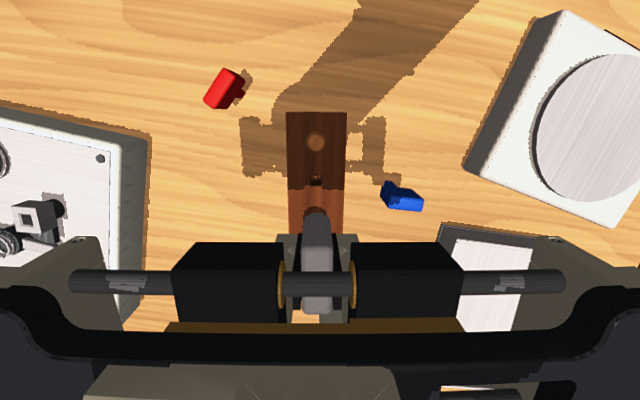

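View pics/s3.png

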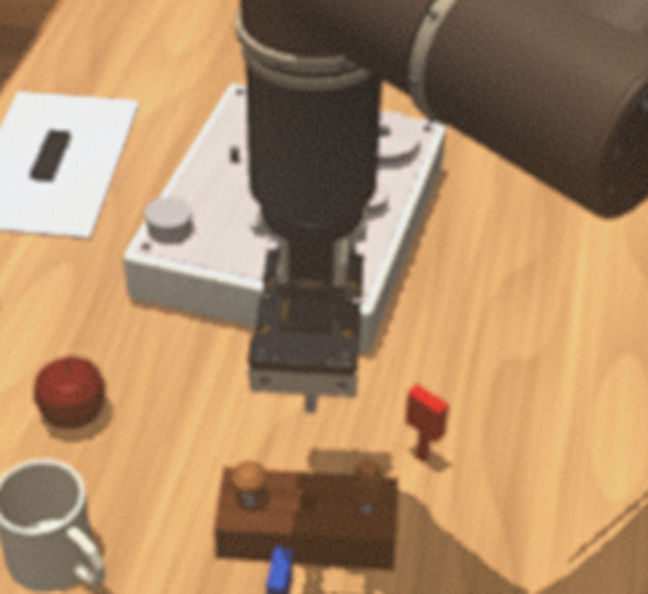

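```bash
python3 - <<'E'
from h import *
d=capture("side");s=get_state();p=proj(d,s["tcp_pos"]-[0,0,.049]);print(p,s["tcp_pos"])
x,y=int(p[0]),int(p[1]);print(x,y);crop(d,"s4",x-40,y-40,80,70,9)
c=capture("wrist");crop(c,"w4",270,190,95,90,7)
print([proj(c,s["tcp_pos"]+np.array([a*.02,0,-.019+.019+.038+.023-.019+.0]),s) for a in(-1,0,1)])
E
```

```text
[314.27558325 280.97804612] [0.43995395 0.29820789 0.22023637]
314 280
[array([321.39795087, 248.85509034]), array([315.03814587, 285.62878864]), array([309.2558928 , 318.94759214])]
```

View pics/s4.png

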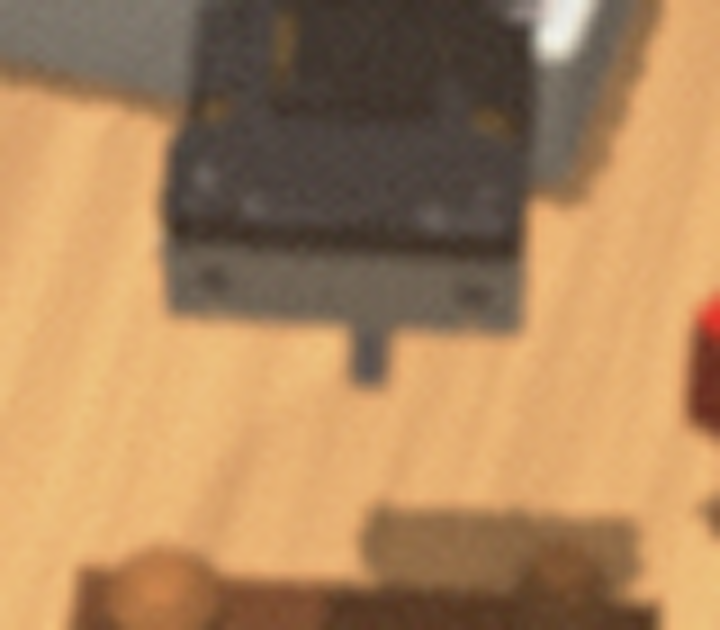

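View pics/w4.png

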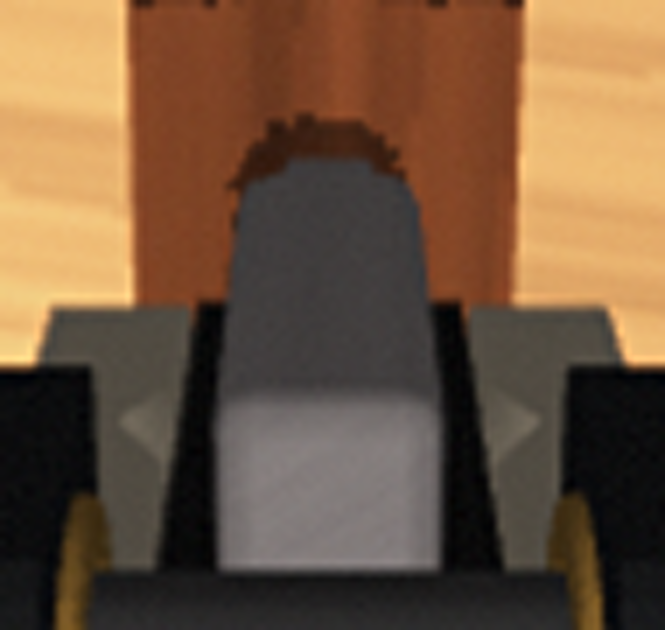

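```bash
python3 - <<'E'
from h import *
np.set_printoptions(precision=4,suppress=True)
s=get_state();c=capture("wrist");d=capture("side");t=capture("top")
Rm=R.from_euler('xyz',s["eef_rot"],degrees=True).as_matrix()
print(s["tcp_pos"])
for off in(-.002,0,.002):
  print(off,[proj(c,s["tcp_pos"]+Rm@np.array([.02+off,0,z]),s) for z in(-.0389,.0071)], proj(d,s["tcp_pos"]+Rm@np.array([off,0,.0491])))
print("obs top", (316.9,190+400/7),"bot",190+157/7)
print("side tip ray at tip z",onz(d,(314.7+.2,281.5),s["tcp_pos"][2]-.049))
# calibration: gripper body end corners
for x in(-.039,.039): print(proj(d,s["tcp_pos"]+Rm@np.array([x,.0965,-.066])),proj(d,s["tcp_pos"]+Rm@np.array([x,-.0965,-.066])))
E
```

```text
[0.4401 0.2983 0.2203]
-0.002 [array([315.1801, 249.3228]), array([315.5224, 214.4492])] [313.3468 280.9291]
0 [array([315.1765, 245.508 ]), array([315.5211, 211.4528])] [314.2435 280.9806]
0.002 [array([315.1729, 241.6558]), array([315.5198, 208.4355])] [315.1402 281.032 ]
obs top (316.9, 247.14285714285714) bot 212.42857142857142
side tip ray at tip z [0.4382 0.2995 0.1713]
[291.026  277.9483] [300.1604 212.6867]
[331.2099 280.258 ] [335.2174 214.4998]
```

Emit:
apply_moves(commands=[{"dp":[-27.5,-316,0],"yaw":0.074,"grip":0.1},{"dp":[-27.5,-316,0],"yaw":0.074,"grip":0.1},{"dp":[-27.5,-316,0],"yaw":0.074,"grip":0.1},{"dp":[-27.5,-316,0],"yaw":0.074,"grip":0.1},{"dp":[-27.5,-316,0],"yaw":0.074,"grip":0.1},{"dp":[-27.5,-316,20],"yaw":0.074,"grip":0.1},{"dp":[-27.5,-316,40],"yaw":0.074,"grip":0.1},{"dp":[-27.5,-316,40],"yaw":0.074,"grip":0.1},{"dp":[-27.5,-316,40],"yaw":0.074,"grip":0.1}])

```text
time_s: 6.82
tcp_pos: [0.5147, -0.0095, 0.1822]
eef_rot: [-180.0, 0.0, -175.7]
contact_force: [0.3, -0.4, -0.5]
gripper_width: 0.0158
```

```bash
python3 - <<'E'
from h import *
np.set_printoptions(precision=4,suppress=True)
s=get_state();c=capture("wrist");d=capture("side");t=capture("top")
print(s["time_s"],s["tcp_pos"],s["eef_rot"],s["gripper_width"],s["joints"])
crop(c,"w5",230,130,180,140,4.4);crop(d,"s5",280,165,80,70,9);crop(t,"t5",260,160,80,70,9)
E
```

```text
6.825 [ 0.5147 -0.0095  0.1822] [-179.9849    0.0305 -175.7422] 0.01575515882648942 [  20.837     7.4441  -23.0381    0.027   -59.4928 -106.5929]
```

View pics/w5.png

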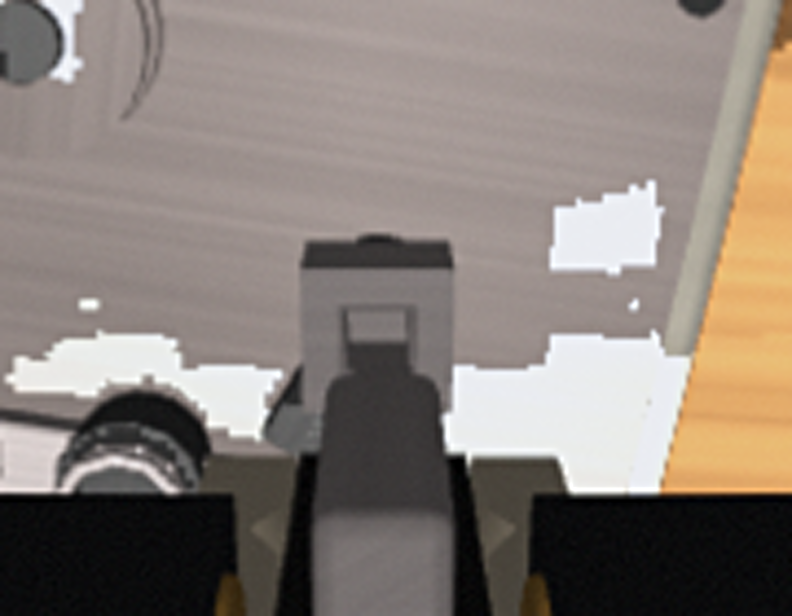

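View pics/s5.png

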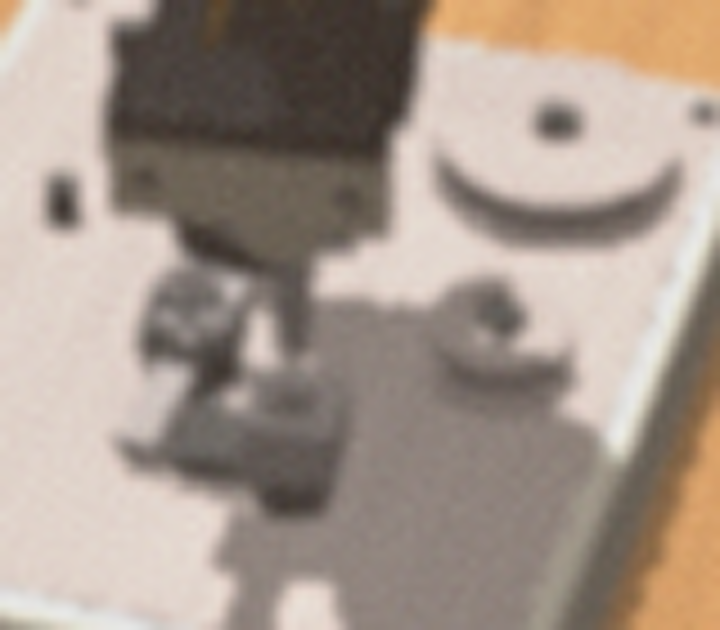

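View pics/t5.png

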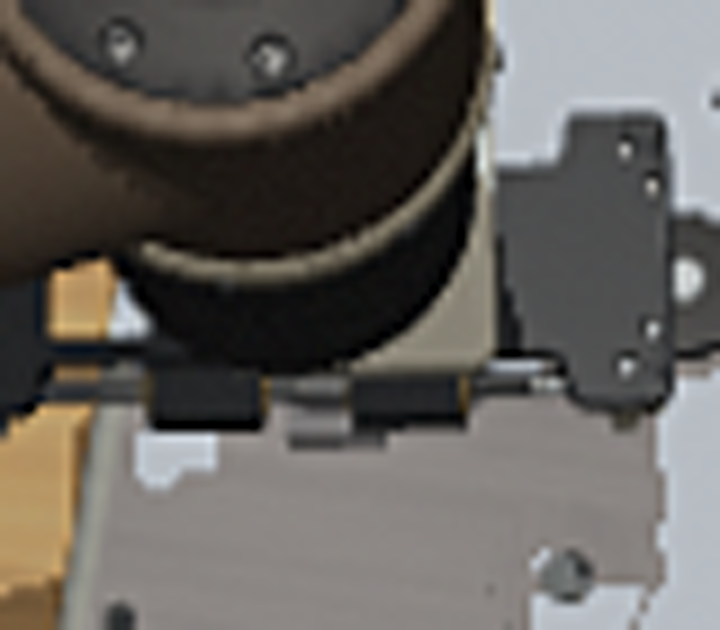

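```bash
python3 - <<'E'
from h import *
np.set_printoptions(precision=5,suppress=True)
s=get_state();c=capture("wrist");d=capture("side")
Rm=R.from_euler('xyz',s["eef_rot"],degrees=True).as_matrix()
def tl(x,y,z):
    p=onz(c,((x+.5)/4.4-.5+230,(y+.5)/4.4-.5+130),z,s);return Rm.T@(p-s["tcp_pos"])*1000,p
for n,x,y,z in[("headL",301,268,.11),("headR",452,268,.11),("mouL",342,307,.11),("mouR",414,307,.11),("tipL",345,344,.1332),("tipR",412,344,.1332),("topL",313,514,.2211),("topR",454,514,.2211)]:print(n,*tl(x,y,z))
print(proj(d,s["tcp_pos"]+Rm@np.array([-.0007,0,.049])), (292+.5)/9-.5+280,(355+.5)/9-.5+165, proj(d,(.5145,-.0102,.11)),(290.5)/9-.5+280,398.5/9-.5+165)
crop(c,"w6",295,180,45,45,14)
E
```

```text
headL [ 14.80496 -15.06597  72.41262] [ 0.50123 -0.02533  0.11   ]
headR [14.82385 14.123   72.41892] [0.49904 0.00378 0.11   ]
mouL [ 6.8853  -7.21189 72.42556] [ 0.50855 -0.0169   0.11   ]
mouR [ 6.89441  6.84287 72.42859] [ 0.50749 -0.00289  0.11   ]
tipL [ 7.47934 -5.95245 49.22497] [ 0.50783 -0.0157   0.1332 ]
tipR [ 7.48699  5.92432 49.22753] [ 0.50694 -0.00386  0.1332 ]
topL [ 19.45139  -6.74681 -38.69228] [ 0.49583 -0.01741  0.2211 ]
topR [ 19.45976   8.3459  -38.68902] [ 0.49469 -0.00236  0.2211 ]
[311.57774 202.69432] 312.0 204.0 [311.98454 208.99644] 311.77777777777777 208.77777777777777
```

View pics/w6.png

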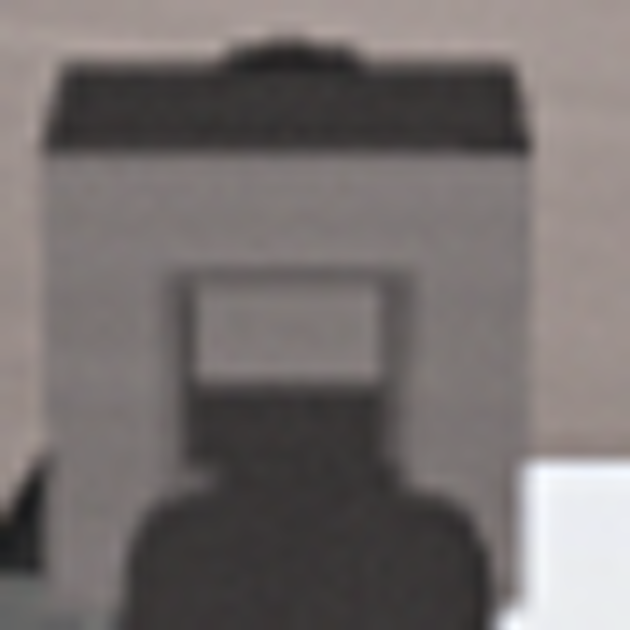

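Emit:
apply_moves(commands=[{"dp":[0.4,-0.6,0],"yaw":0,"grip":0.1},{"dp":[0.4,-0.6,10],"yaw":0,"grip":0.1},{"dp":[0.4,-0.6,18],"yaw":0,"grip":0.1},{"dp":[0.4,-0.6,22],"yaw":0,"grip":0.1},{"dp":[0.4,-0.6,25],"yaw":0,"grip":0.1},{"dp":[0.4,-0.6,28],"yaw":0,"grip":0.1},{"dp":[0.4,-0.6,28],"yaw":0,"grip":0.1}])

```text
time_s: 7.95
tcp_pos: [0.5138, -0.0103, 0.1534]
eef_rot: [-180.0, -0.0, -175.8]
contact_force: [0.0, 0.0, -0.8]
gripper_width: 0.0156
```

```bash
python3 - <<'E'
from h import *
np.set_printoptions(precision=4,suppress=True)
s=get_state();print(s["time_s"],s["tcp_pos"],s["eef_rot"],s["gripper_width"],s["contact_force"],s["moment"])
E
```

```text
7.95 [ 0.5138 -0.0103  0.1534] [-179.9966   -0.0149 -175.7732] 0.015642200577677286 [ 0.0102  0.0298 -0.808 ] [ 0.0343 -0.0342  0.0003]
```

Emit:
apply_moves(commands=[{"dp":[0,0,4],"yaw":0,"grip":0.1},{"dp":[0,0,7],"yaw":0,"grip":0.1},{"dp":[0,0,9],"yaw":0,"grip":0.1},{"dp":[0,0,11],"yaw":0,"grip":0.1},{"dp":[0,0,11],"yaw":0,"grip":0.1}])

```text
time_s: 8.57
tcp_pos: [0.5138, -0.0103, 0.1424]
eef_rot: [-180.0, -0.0, -175.8]
contact_force: [-0.2, 0.6, -1.1]
gripper_width: 0.016
```

```bash
python3 - <<'E'
from h import *
np.set_printoptions(precision=4,suppress=True)
s=get_state();print(s["time_s"],s["tcp_pos"],s["eef_rot"],s["gripper_width"],s["contact_force"],s["moment"])
d=capture("side");crop(d,"s7",280,165,80,70,9)
c=capture("wrist");crop(c,"w7",230,130,180,140,4.4)
E
```

```text
8.575 [ 0.5138 -0.0103  0.1424] [-179.9968   -0.0137 -175.7727] 0.015951395248748786 [-0.2251  0.569  -1.1019] [ 0.0317 -0.0171  0.0331]
```

View pics/s7.png

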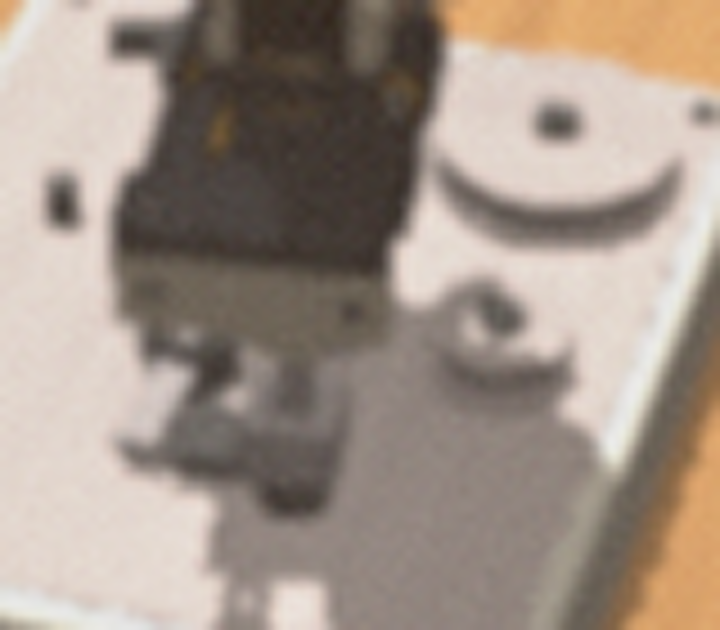

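View pics/w7.png

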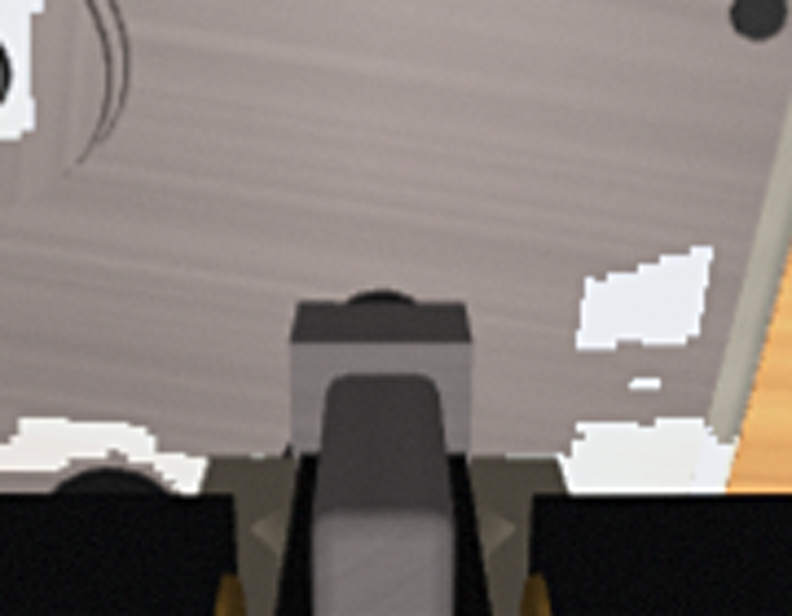

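Emit:
apply_moves(commands=[{"dp":[0,0,1],"yaw":-0.15,"grip":0.1},{"dp":[0,0,1],"yaw":-0.3,"grip":0.1},{"dp":[0,0,1],"yaw":-0.45,"grip":0.1},{"dp":[0,0,1],"yaw":-0.6,"grip":0.1},{"dp":[0,0,1],"yaw":-0.75,"grip":0.1},{"dp":[0,0,1],"yaw":-0.9,"grip":0.1},{"dp":[0,0,1],"yaw":-1.05,"grip":0.1},{"dp":[0,0,1],"yaw":-1.2,"grip":0.1},{"dp":[0,0,1],"yaw":-1.2,"grip":0.1}])

```text
time_s: 9.8
tcp_pos: [0.5144, -0.0106, 0.1418]
eef_rot: [-179.9, -0.0, -107.1]
contact_force: [1.8, -2.5, -2.5]
gripper_width: 0.0156
```

```bash
cat > st.py <<'E'
from h import *
np.set_printoptions(precision=4,suppress=True)
s=get_state();print(s["time_s"],s["tcp_pos"],s["eef_rot"],s["gripper_width"],s["contact_force"],s["moment"],s["joints"])
E
python3 st.py;python3 - <<'E'
from h import *
c=capture("wrist");crop(c,"w8",180,130,270,140,2.9)
E
```

```text
9.8 [ 0.5144 -0.0106  0.1418] [-179.9449   -0.0053 -107.0679] 0.015634020426202926 [ 1.8301 -2.5209 -2.4589] [-1.1214 -0.7957 -0.0228] [ 20.7435   9.716  -26.2126   0.047  -54.0312 -37.8389]
```

View pics/w8.png

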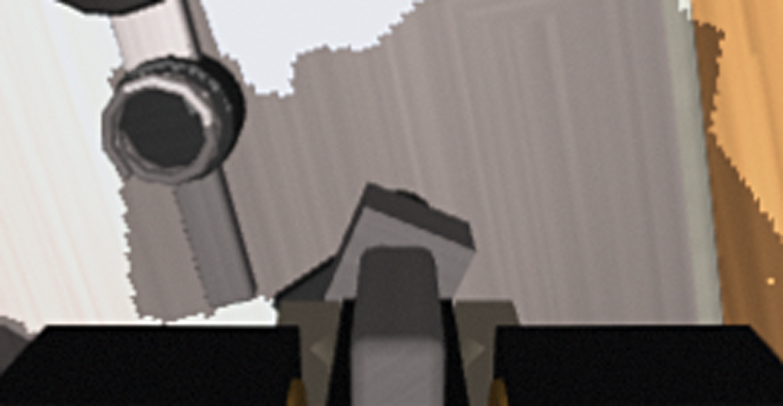

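Emit:
apply_moves(commands=[{"dp":[0,0,0],"yaw":-0.12,"grip":0.1},{"dp":[0,0,0],"yaw":-0.24,"grip":0.1},{"dp":[0,0,0],"yaw":-0.36,"grip":0.1},{"dp":[0,0,0],"yaw":-0.44,"grip":0.1},{"dp":[0,0,0],"yaw":-0.5,"grip":0.1},{"dp":[0,0,0],"yaw":-0.5,"grip":0.1}])

```text
time_s: 10.6
tcp_pos: [0.5144, -0.0105, 0.1418]
eef_rot: [-180.0, -0.0, -78.5]
contact_force: [3.1, -3.2, -2.2]
gripper_width: 0.0157
```

```bash
python3 st.py;python3 - <<'E'
from h import *
c=capture("wrist");crop(c,"w9",180,130,270,140,2.9)
E
```

```text
10.6 [ 0.5144 -0.0105  0.1418] [-179.9548   -0.0279  -78.537 ] 0.015733203677327518 [ 3.0751 -3.2319 -2.1898] [-1.5336 -1.1435 -0.0011] [ 20.7459   9.7208 -26.2085   0.043  -54.0307  -9.3081]
```

View pics/w9.png

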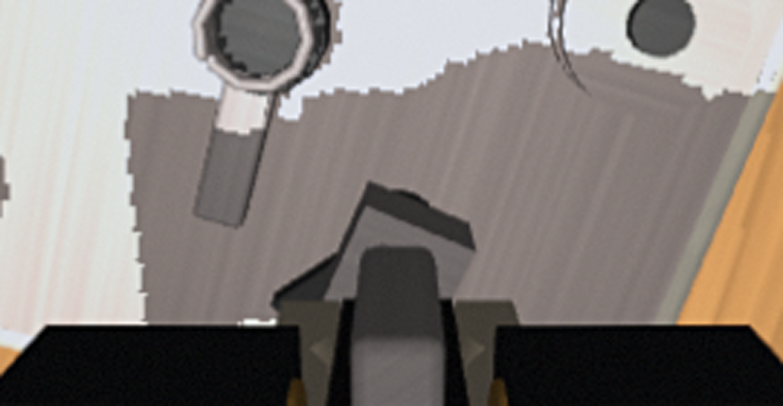

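Emit:
apply_moves(commands=[{"dp":[0,0,0],"yaw":-0.05,"grip":0.1},{"dp":[0,0,0],"yaw":-0.1,"grip":0.1},{"dp":[0,0,0],"yaw":-0.1,"grip":0.1}])

```text
time_s: 11.02
tcp_pos: [0.5144, -0.0105, 0.1418]
eef_rot: [-180.0, -0.0, -72.8]
contact_force: [3.1, -4.1, -2.6]
gripper_width: 0.0161
```

```bash
python3 st.py;python3 - <<'E'
from h import *
c=capture("wrist");crop(c,"w10",180,130,270,140,2.9)
E
```

```text
11.025 [ 0.5144 -0.0105  0.1418] [-179.9591   -0.0314  -72.766 ] 0.01608970188561749 [ 3.0582 -4.0938 -2.5777] [-1.7109 -1.3004 -0.1158] [ 20.7489   9.7189 -26.2089   0.0418 -54.0334  -3.5394]
```

View pics/w10.png

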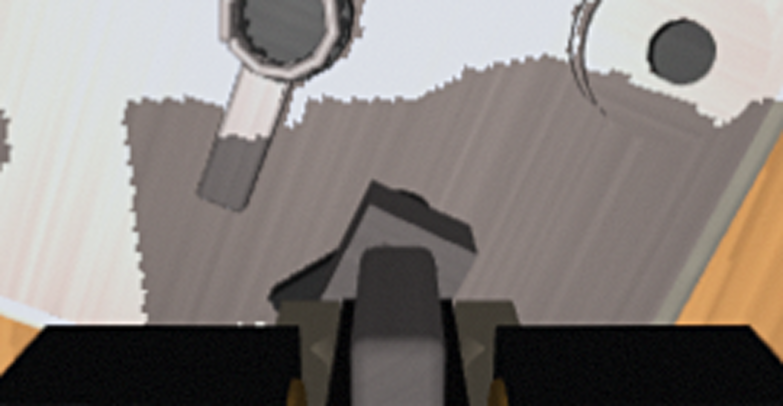

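Emit:
apply_moves(commands=[{"dp":[0,0,0],"yaw":-0.04,"grip":0.1},{"dp":[0,0,0],"yaw":-0.08,"grip":0.1},{"dp":[0,0,0],"yaw":-0.08,"grip":0.1}])

```text
time_s: 11.45
tcp_pos: [0.5144, -0.0105, 0.1418]
eef_rot: [-180.0, -0.0, -68.2]
contact_force: [3.4, -4.7, -2.2]
gripper_width: 0.0157
```

```bash
python3 st.py;python3 - <<'E'
from h import *
c=capture("wrist");crop(c,"w11",180,130,270,140,2.9)
E
```

```text
11.45 [ 0.5144 -0.0105  0.1418] [-179.9564   -0.0329  -68.1966] 0.015671520700723286 [ 3.4446 -4.6531 -2.199 ] [-1.7378 -1.3316 -0.1642] [ 20.7467   9.7174 -26.2082   0.0396 -54.0302   1.0335]
```

View pics/w11.png

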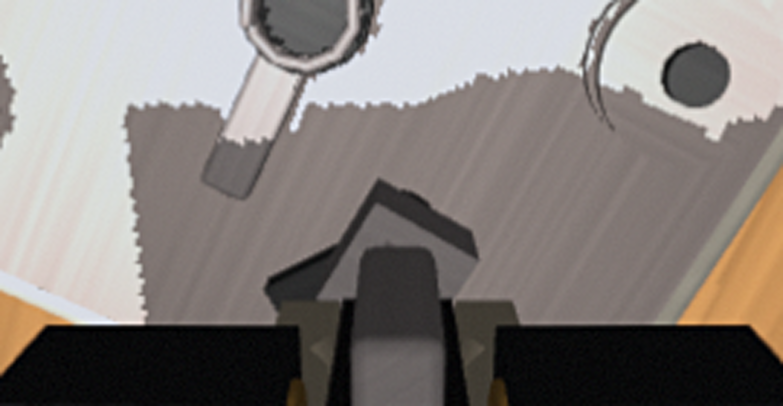

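Emit:
apply_moves(commands=[{"dp":[0,0,0],"yaw":0.1,"grip":0.1},{"dp":[0,0,0],"yaw":0.1,"grip":0.1},{"dp":[0,0,0],"yaw":0.1,"grip":0.4},{"dp":[0,0,0],"yaw":0.1,"grip":0.4},{"dp":[0,0,0],"yaw":0.1,"grip":0.4},{"dp":[0,0,0],"yaw":0.1,"grip":0.4},{"dp":[0,0,-15],"yaw":0.1,"grip":0.4},{"dp":[0,0,-50],"yaw":0.1,"grip":0.4},{"dp":[0,0,-90],"yaw":0.1,"grip":0.5},{"dp":[0,0,-90],"yaw":0.1,"grip":0.5},{"dp":[0,0,-90],"yaw":0.1,"grip":0.5}])

```text
time_s: 12.88
tcp_pos: [0.5138, -0.0102, 0.2321]
eef_rot: [-179.9, 0.0, -73.8]
contact_force: [-0.3, -0.3, -0.4]
gripper_width: 0.0437
```

```bash
python3 st.py;python3 - <<'E'
from h import *
c=capture("wrist");cv2.imwrite("pics/w12.png",c["color"][:,:,::-1])
s=get_state();print(onz(c,(319,199),.18,s))
E
```

```text
12.875 [ 0.5138 -0.0102  0.2321] [-179.9471    0.0182  -73.7927] 0.04366930860346294 [-0.2621 -0.3485 -0.4263] [-0.0327  0.1473  0.0046] [ 20.7636   5.0204 -18.886   -0.0152 -66.0395  -4.5501]
[ 0.51630458 -0.02414742  0.18      ]
```

View pics/w12.png

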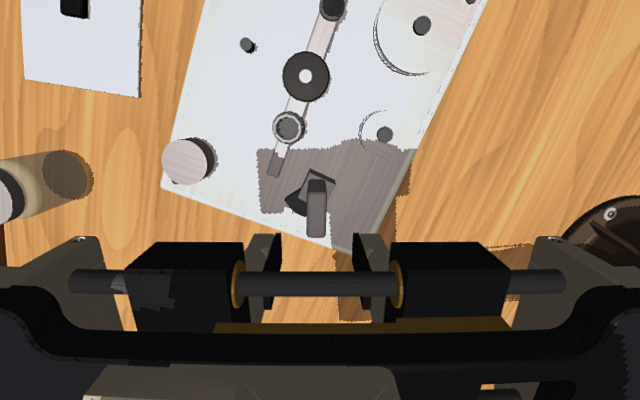

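Emit:
apply_moves(commands=[{"dp":[58,4,0],"yaw":0.12,"grip":0.6},{"dp":[116,9,0],"yaw":0.24,"grip":0.6},{"dp":[174.5,13,0],"yaw":0.365,"grip":0.6},{"dp":[174.5,13,30],"yaw":0.365,"grip":0.6},{"dp":[174.5,13,40],"yaw":0.365,"grip":0.6},{"dp":[174.5,13,40],"yaw":0.365,"grip":0.6}])

```text
time_s: 13.68
tcp_pos: [0.5495, -0.1811, 0.1907]
eef_rot: [179.9, -0.0, -94.6]
contact_force: [0.3, -0.0, 1.4]
gripper_width: 0.0526
```

```bash
python3 st.py;python3 - <<'E'
from h import *
s=get_state();c=capture("wrist");cv2.imwrite("pics/w13.png",c["color"][:,:,::-1])
crop(c,"w13z",230,170,180,120,4.4)
print(proj(c,(.55,-.1813,.145),s))
d=capture("side");crop(d,"s13",240,140,130,110,6)
E
```

```text
13.675 [ 0.5495 -0.1811  0.1907] [179.8562  -0.0179 -94.6474] 0.05260187602641639 [ 0.2757 -0.0497  1.3505] [ 0.0409  0.0822 -0.0063] [  1.1263  13.1208 -14.6461   0.0037 -62.378   -5.7754]
[316.40155802 218.00557261]
```

View pics/w13.png

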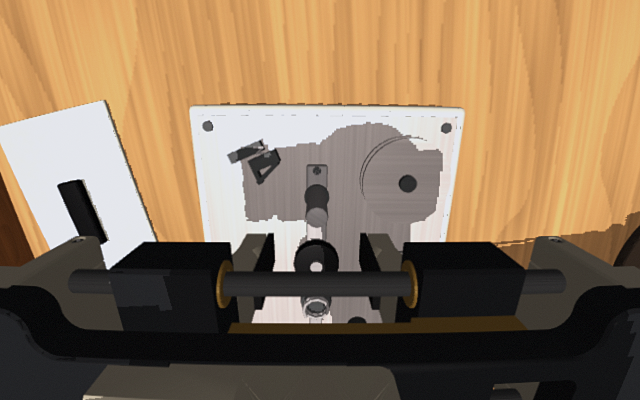

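View pics/w13z.png

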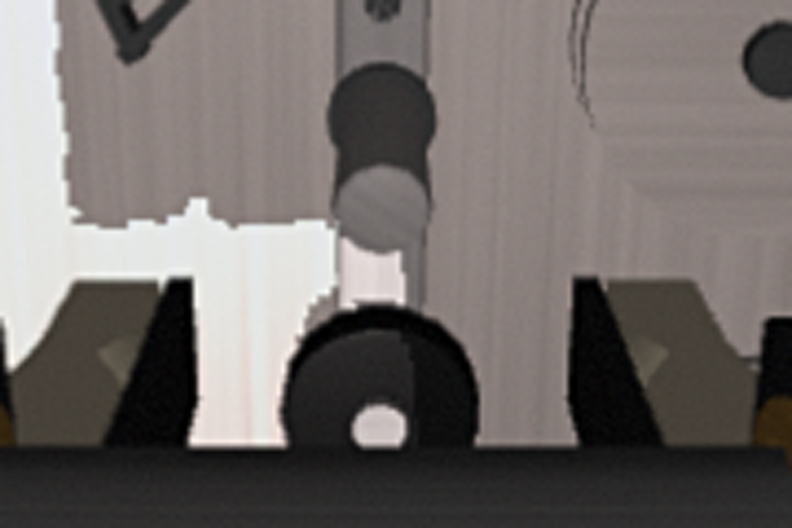

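View pics/s13.png

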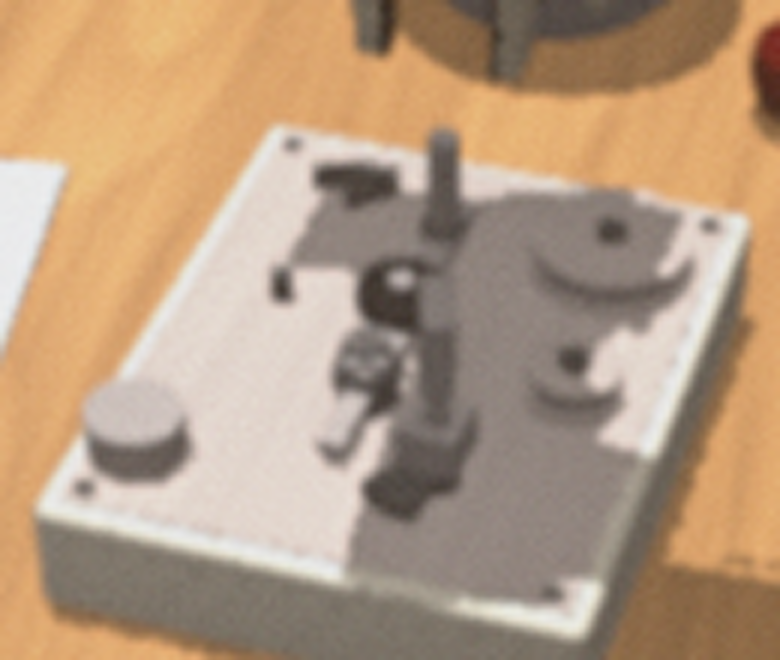

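Emit:
apply_moves(commands=[{"dp":[0,-0.5,45],"yaw":0,"grip":0.6},{"dp":[0,-0.5,75],"yaw":0,"grip":0.6},{"dp":[0,-0.5,86],"yaw":0,"grip":0.6},{"dp":[0,-0.5,86],"yaw":0,"grip":0.6},{"dp":[0,-0.5,86],"yaw":0,"grip":0.1},{"dp":[0,-0.5,86],"yaw":0,"grip":0.1},{"dp":[0,-0.5,86],"yaw":0,"grip":0.1},{"dp":[0,-0.5,86],"yaw":0,"grip":0.1},{"dp":[0,-0.5,86],"yaw":0,"grip":0.1}], newtons=40)

```text
time_s: 14.9
tcp_pos: [0.5502, -0.1816, 0.1058]
eef_rot: [180.0, -0.0, -94.7]
contact_force: [-3.1, 0.9, 5.0]
gripper_width: 0.0173
```

```bash
python3 st.py
```

```text
14.9 [ 0.5502 -0.1816  0.1058] [179.965   -0.0062 -94.707 ] 0.017262374389124282 [-3.0666  0.9262  5.0444] [0.2565 1.2023 0.0071] [  1.0655  17.7663 -20.6154   0.0033 -51.6537  -5.7746]
```

Emit:
apply_moves(commands=[{"dp":[-0.2,-6,0],"yaw":-0.05,"grip":0.1},{"dp":[-0.6,-12,0],"yaw":-0.1,"grip":0.1},{"dp":[-1.3,-17.9,0],"yaw":-0.15,"grip":0.1},{"dp":[-2.4,-23.8,0],"yaw":-0.2,"grip":0.1},{"dp":[-3.7,-29.7,0],"yaw":-0.25,"grip":0.1},{"dp":[-5.4,-35.5,0],"yaw":-0.3,"grip":0.1},{"dp":[-7.3,-41.1,0],"yaw":-0.35,"grip":0.1},{"dp":[-7.3,-41.1,0],"yaw":-0.35,"grip":0.1}])

```text
time_s: 15.9
tcp_pos: [0.5908, -0.178, 0.1058]
eef_rot: [179.8, 0.0, -74.6]
contact_force: [-6.6, -0.5, 7.4]
gripper_width: 0.0175
```

```bash
python3 st.py;python3 - <<'E'
from h import *
c=capture("wrist");crop(c,"w14",180,90,270,170,2.9)
E
```

```text
15.9 [ 0.5908 -0.178   0.1058] [179.8316   0.0233 -74.6245] 0.017523587887392604 [-6.6325 -0.5005  7.3804] [-0.1695  2.5183 -0.1401] [  1.3537  20.9898 -15.6565   0.0226 -53.5227  14.0084]
```

View pics/w14.png

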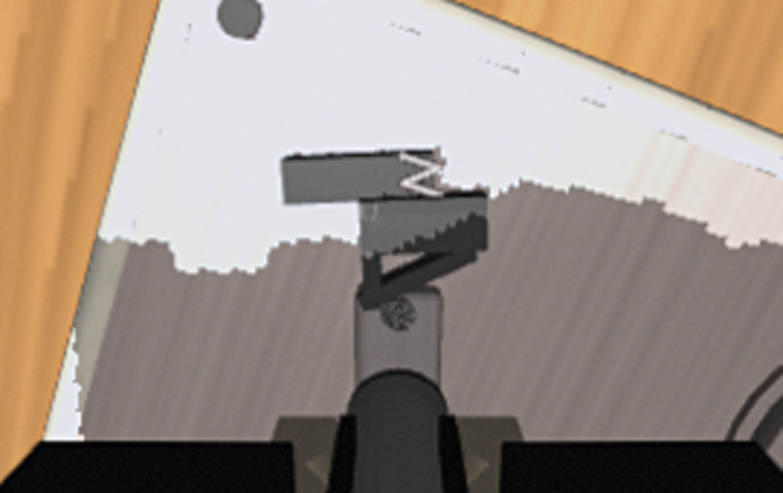

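Emit:
apply_moves(commands=[{"dp":[-0.2,-6,0],"yaw":-0.05,"grip":0.1},{"dp":[-0.6,-12,0],"yaw":-0.1,"grip":0.1},{"dp":[-1.3,-17.9,0],"yaw":-0.15,"grip":0.1},{"dp":[-2.4,-23.8,0],"yaw":-0.2,"grip":0.1},{"dp":[-3.7,-29.7,0],"yaw":-0.25,"grip":0.1},{"dp":[-3.7,-29.7,0],"yaw":-0.25,"grip":0.1},{"dp":[-3.7,-29.7,0],"yaw":-0.25,"grip":0.1}])

```text
time_s: 16.82
tcp_pos: [0.6175, -0.1673, 0.1057]
eef_rot: [179.8, 0.1, -60.4]
contact_force: [-8.7, -2.8, 8.7]
gripper_width: 0.0177
```

```bash
python3 st.py;python3 - <<'E'
from h import *
c=capture("wrist");crop(c,"w15",180,90,270,170,2.9)
E
```

```text
16.825 [ 0.6175 -0.1673  0.1057] [179.7628   0.0729 -60.3717] 0.017682232497195915 [-8.7039 -2.7597  8.651 ] [-1.1154  3.1821 -0.2372] [  2.3164  22.925  -12.581    0.054  -54.7382  27.2808]
```

View pics/w15.png

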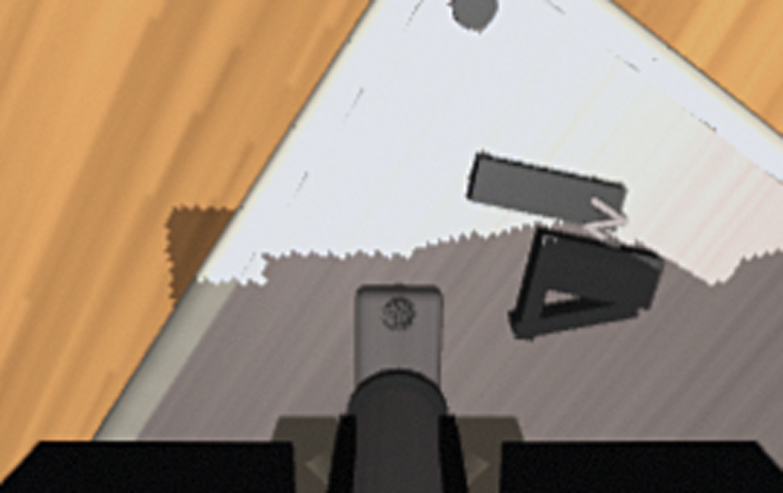

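Emit:
apply_moves(commands=[{"dp":[0,-2,0],"yaw":-0.015,"grip":0.1},{"dp":[-0.1,-3.6,0],"yaw":-0.03,"grip":0.1},{"dp":[-0.1,-3.6,0],"yaw":-0.03,"grip":0.1}])

```text
time_s: 17.25
tcp_pos: [0.6187, -0.1665, 0.1057]
eef_rot: [179.6, 0.1, -58.7]
contact_force: [-14.3, -7.3, 10.9]
gripper_width: 0.0173
```

```bash
python3 st.py
```

```text
17.25 [ 0.6187 -0.1665  0.1057] [179.5735   0.1363 -58.6887] 0.017250758657756486 [-14.3134  -7.2508  10.9297] [-2.4388  4.9975 -0.3173] [  2.4144  23.1025 -12.324    0.1059 -55.0129  28.8364]
```

Emit:
apply_moves(commands=[{"dp":[0,-1.5,0],"yaw":0,"grip":0.1},{"dp":[0,-1.5,0],"yaw":0,"grip":0.1},{"dp":[0,-1.5,0],"yaw":0,"grip":0.1}])

```text
time_s: 17.62
tcp_pos: [0.6189, -0.1663, 0.1057]
eef_rot: [179.5, 0.2, -58.7]
contact_force: [-17.7, -9.4, 12.0]
gripper_width: 0.0176
```

```bash
python3 st.py;python3 - <<'E'
from h import *
for n in("wrist","side","top"):
    c=capture(n);cv2.imwrite(f"pics/{n}16.png",c["color"][:,:,::-1])
d=c
c=capture("side");crop(c,"s16",240,130,140,120,5.5)
E
```

```text
17.625 [ 0.6189 -0.1663  0.1057] [179.47     0.1641 -58.7186] 0.01761858860412389 [-17.71    -9.4319  11.9821] [-3.3574  5.9946 -0.3597] [  2.4401  23.1656 -12.2347   0.1364 -55.1432  28.7636]
```

View pics/wrist16.png

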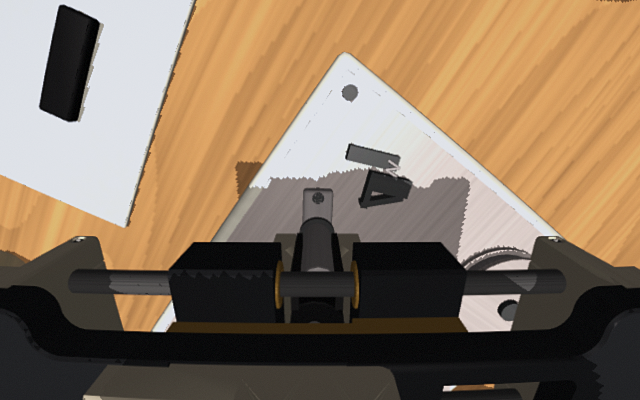

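View pics/s16.png

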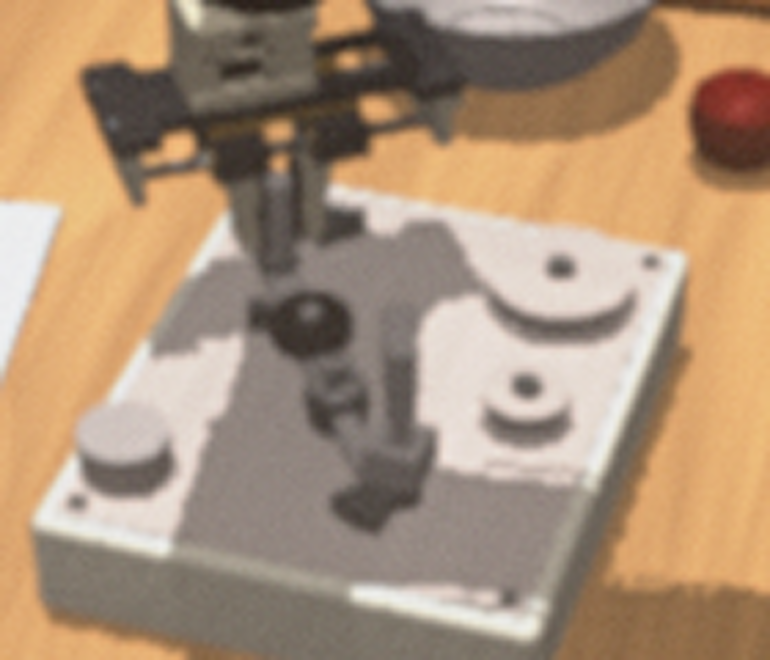

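View pics/top16.png

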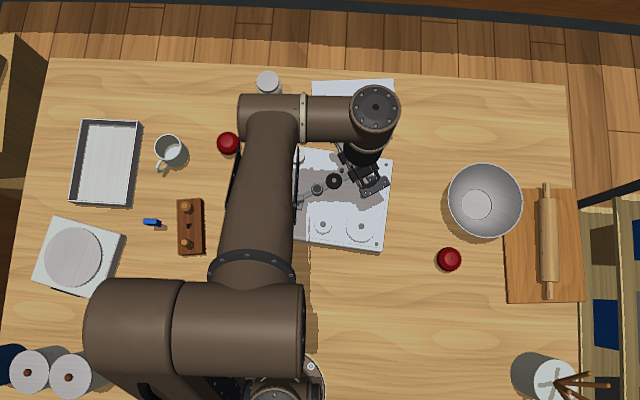

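```bash
python3 st.py; python3 -c "
from plant import close_job
print(close_job())"
```

```text
17.825 [ 0.6188 -0.1663  0.1057] [179.4697   0.1659 -58.7229] 0.017307810568558367 [-17.2273  -9.0174  12.6866] [-3.2785  5.9845 -0.3508] [  2.4406  23.1654 -12.2392   0.1345 -55.14    28.7599]
the job is handed in; nothing more can be done
None
```

The job is done and handed in at about 17.8 s of the 51 s, with the gripper still holding the tensioner arm at its stop.

- **Key and lock screw:** I took the wing key from the middle hole and seated it in the socket with almost no contact force. I turned the screw anticlockwise until it stopped following the key. In the camera view the head stood at about 82°, against about 81° expected at the stop. I let go, and the key is still upright in the socket in the last side view.
- **Tensioner:** I gripped the post and pushed the arm along its arc. The wrist picture shows the pin past the pawl and the pawl clicked back. At the end an extra 1.5 mm of commanded push moved the post only about 0.2 mm, and the sideways force rose to about 20 N, so the arm is on its stop.
- **Angle check:** The post's travel works out to about 0.59–0.60 rad, against a stop at 0.60. The small shortfall is within the camera and arm accuracy.
- **Other objects:** In the last pictures I saw nothing else displaced. The robot arm hid the red look-alike from the top camera, so that one was not checked at the end.

No check failed.

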